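# Latch the biscuit box with its hasp and pin

### The arm

A 7-joint arm with a two-finger parallel gripper is mounted at the origin on the work surface; the furniture and walls round the work are solid. World frame = base frame: x ahead of the robot, y to its left, z up, the work surface at z = 0. Lengths are in m, angles in rad, forces in N, time in s.
With the tool pointing down it reaches from about 0.35 to 0.9 m from the base axis. Payload 19.9 kg.
Tool frame: the origin (TCP) lies midway between the tips of the shut fingers; the grasp point (between the pads) lies 19 mm behind it (env.grip_depth is the distance from the TCP to the grasp point, in m); z points along the fingers, x is the direction in which the jaws open and shut, and the axes are right-handed (so a half turn about z gives the same grasp; the last joint's range is limited). The gripper opens to 94 mm and grips with 3 to 60 N. Pads are 16 mm wide; open, the fingers measure 119 mm over their backs; the gripper's body (75 mm by 177 mm) begins 78 mm behind the grasp point.
Start: joints at [1.099, 0.417, -0.01, 1.614, 0.005, 1.111, -0.053], TCP at [0.261, -0.568, 0.205] pointing down, gripper open.
Joint ranges: [-2.81, 2.81], [-0.39, 2.02], [-1.27, 1.25], [0.06, 2.57], [-1.19, 4.33], [0.19, 2], [-2.82, 2.82]. Speed limits (rad/s): [1.89, 1.89, 2.39, 2.39, 3.01, 3.01, 3.01].

### API

Orientations are given as a rotation vector (axis times angle).
In Python, from station import env, imaging gives the robot as it stands.
- The arm moves only by the shell command python3 -m crank 'ROWS' [FORCE]. ROWS is JSON, a list of rows, each an object of numbers: "ax", "ay", "az": the turn, a rotation vector about the world's x, y, z in rad; "dx", "dy", "dz": the shift along the world's x, y, z in mm; "jaw": the finger opening in mm, from 0 to 94. In form: [{"ax": .., "ay": .., "az": .., "dx": .., "dy": .., "dz": .., "jaw": ..}, ...]. A call has 1 to 20 rows; each row shifts and turns the pose as measured when the row begins; what a row does not reach is not made up. A row lasts 1/10 s, in which the tool goes at most 50 mm and 8.59 degrees, less where a joint would pass 70% of its speed; a pose out of reach is approached as far as the arm can. A call with a gripper value outside its range is refused whole. The fingers move at their own pace and stop on an object; FORCE is the grip in N (left out, the last holds). Time passes only in rows, so rows that do not move let the fingers close. It gives the time, the measured TCP pose, the force and the opening at its end, in the units of the state.
- env.get_state(): the state, without advancing time (a new reading comes with each control period).
- imaging.get_image(name): name is "scene" or "top" or "wrist"; returns (picture, depth): 400x640x3 uint8, red, green, blue; 400x640 float32, m along the optical axis (not along the pixel's ray), 0 where there is no reading.
- imaging.calibration(name): a dict with "mtx" (3x3 intrinsics, pixels), "world_from_camera" (4x4, takes a point from camera to world coordinates). Camera axes: x right, y up, looking along -z (the intrinsics and any distortion apply to the point x, -y, -z); pixel columns grow to the right and rows downward; lengths in m; the calibration is good to about 2 mm. A picture is of the moment at which its call begins: read the wrist's pose just before it. calibration takes no time and is no camera call; for the wrist camera it gives the pose at the moment of the call.
- env.sign_off(): hands the job in, once; it reports no verdict.
The state is a dict: "time": time; "joint_pos": joint angles; "joint_vel": joint speeds; "joint_efforts": joint torques, N m; "ee_pos": TCP position; "tool_rot": TCP orientation; "force": force on the tool from outside, world axes, zero at the start; "moment": the same for the moment, N m; "width": opening from 0.0 (shut) to 1.0 (fully open).
Only numpy, scipy, OpenCV 4.12 (cv2) and the standard library are available. Lean on these libraries where they do the work, as an engineer would, in place of code of your own. Each camera call takes 0.05 s, during which the arm holds its last target.

### The job

Lock the wooden biscuit box: swing the steel hasp over to the front and right down until it hangs flat against the box with the staple through its slot, and only then drop the red-handled pin down through the staple's loop so that its collar rests on the loop. Let go of everything, and do not disturb the mug, the lemon or the tin.

Things in the scene. Friction and masses are not known exactly. Their poses are not given: they have to be found in the camera images.
- box: Closed light-wood box with a fixed lid, fixed to the worktop: 120 mm deep (x) x 180 wide (y), lid 126 x 186, lid top 124 mm high. Origin: centre of its underside, on the worktop. Its -x axis points out of its front (towards the robot), z up. Yaw varies.
- hasp (a joint): Angle (rad) of the steel hasp plate about its hinge line at the lid's front edge: 0 = hanging straight down against the box front (closed, hard stop), 1.57 = straight out to the front, 3.14 = upright, more = leaning back over the lid (stop 4.0). Starts at 2.75 to 3.6. Stiff hinge (about 0.045 N m): the hasp stays wherever it is left, so it must be pushed all the way down.
- hinge_mid (a point): Middle of the hasp's hinge line (which runs along the box's y), 126 mm above the worktop, 68 mm in front (box -x) of the box's centre. Axes as the box's. Knuckles of 5 mm radius; a flat 3 mm leaf lies behind it on the lid.
- hasp_end (a point): Middle of the hasp plate's free end, 85 mm from the hinge line. Plate: 64 mm wide (along the box's y), 4 mm thick, with a slot 40 mm wide from 43 to 69 mm from the hinge line, solid elsewhere. The point turns with the hasp: at joint 0 its axes are the box's; its z axis always points from the free end to the hinge.
- staple_top (a point): Centre of the staple's hole at the loop's upper face, 80 mm above the worktop, 88 mm in front (box -x) of the box's centre; axes as the box's. The staple is a level steel loop 8 mm thick, 34 mm wide (y), front end 105 mm from the box's centre, with a vertical through hole 18 x 18 mm. With the hasp closed, its outer face is 18 mm behind the hole's centre.
- pin: Loose pin, upright in the stand at first, 55 to 115 g. Origin: centre of the underside of its collar; z towards the handle. Below: steel shank 11 mm diameter, 60 mm long, last 7 mm tapered to 6 mm. Collar 28 mm diameter, z 0 to 6 mm. Above: round red handle with black bands, 20 mm diameter, z 6 to 63 mm. Seated in the staple, its origin is level with staple_top.
- stand: Dark wooden block, fixed, 64 x 64 x 66 mm high, with a vertical hole of 15 mm that holds the pin; the pin's collar rests on its top. Origin: centre of its underside, on the worktop. It stands to the left or the right of the box.
- mug: Green and white mug, bystander, 78 mm across (116 with its handle, along its y), 101 mm high; origin at the centre of its underside. Stands on the other side of the box from the stand.
- lemon: Yellow lemon, bystander, about 71 x 53 x 51 mm, at the right back, behind the stand or the mug; origin at the centre of its underside.
- tin: Round grey lidded tin, bystander, 75 mm diameter, 116 mm high, at the left back; origin at the centre of its underside.

How it is judged:
On the way, in this order (a step that is already met when the one before it is completed fails the run):
1. the hasp hangs down over the staple while the pin is not yet in the loop (value of joint hasp below 0.15 rad and distance between pin and staple_top above 0.06 m), for 0.2 s.
2. the pin stands in the staple's loop, collar on the loop, with the hasp closed (value of joint hasp below 0.15 rad and horizontal distance between pin and staple_top below 0.008 m and z of pin in the frame of staple_top between -0.004 and 0.004 m and angle between pin's own z axis and vertical below 0.15 rad), for 0.2 s.
At the end, for the whole second after the job is handed in: The hasp hangs within 0.15 rad of straight down (joint below 0.15), and the pin stands still in the staple's loop: collar underside within 4 mm of the loop's upper face, within 8 mm of the hole's centre sideways, upright within 0.15 rad (all of step 2 and linear speed of pin below 0.02 m/s); the robot touches nothing.
It fails at once if the mug is moved more than 40 mm (distance of mug from where it was at the start of the episode above 0.04 m).
It fails at once if the lemon is moved more than 40 mm (distance of lemon from where it was at the start of the episode above 0.04 m).
It fails at once if the tin is moved more than 40 mm (distance of tin from where it was at the start of the episode above 0.04 m).
It also fails if it takes over 67 s, if anything falls off the work surface, if the arm or the gripper's body presses on something with over 40 N, if the wrist force passes 120 N, or if a joint passes its speed limit or range.

## Working session

There is one attempt and no reset: what is moved stays moved. The work goes in short steps, Python scripts to look and compute and a shell command to move; the robot and the scene stay as the last step left them, time stands still between calls to the robot, and variables do not carry over. Pictures are saved under pics/ and viewed, and the job is handed in when it is done.

```bash
ls; mkdir -p pics; python3 - <<'E'
from station import env, imaging
import cv2, numpy as np
for n in ["scene","top"]:
    im,d=imaging.get_image(n)
    cv2.imwrite(f"pics/{n}0.png",im[:,:,::-1]); np.savez(f"{n}0.npz",im=im,d=d,**imaging.calibration(n))
    print(n,imaging.calibration(n))
s=env.get_state(); print(s)
E
```

```text
pics
scene {'mtx': array([[501.10707017,   0.        , 313.1234158 ],
       [  0.        , 501.10707017, 196.24525712],
       [  0.        ,   0.        ,   1.        ]]), 'world_from_camera': array([[ 0.99502792, -0.03745306,  0.09228595,  0.60935448],
       [ 0.09779974,  0.54263234, -0.83425736, -0.89309175],
       [-0.01883185,  0.83913492,  0.54359723,  0.70829936],
       [ 0.        ,  0.        ,  0.        ,  1.        ]])}
top {'mtx': array([[419.77370147,   0.        , 324.77886105],
       [  0.        , 419.77370147, 196.17352179],
       [  0.        ,   0.        ,   1.        ]]), 'world_from_camera': array([[-0.02455675,  0.99338585, -0.11216739,  0.36979964],
       [-0.99962939, -0.02571869, -0.00892358,  0.03008459],
       [-0.01174936,  0.11190669,  0.99364926,  1.1155474 ],
       [ 0.        ,  0.        ,  0.        ,  1.        ]])}
{'time': 0.1, 'joint_pos': array([ 1.09851306,  0.41789637, -0.01027254,  1.61411834,  0.00472318,
        1.11068734, -0.05300004]), 'joint_vel': array([ 0.0007768 , -0.00012085,  0.00061563, -0.00152067, -0.00138956,
        0.00045476, -0.0001563 ]), 'joint_efforts': array([ 1.00987636e-03, -8.52585125e+01,  6.39679972e-01, -4.26695573e+01,
       -4.89322620e-02,  1.64121855e-02,  4.36947494e-05]), 'ee_pos': array([ 0.26081458, -0.56760693,  0.20489734]), 'tool_rot': array([-2.64448319e+00,  1.69507277e+00,  1.52919348e-03]), 'force': array([-0.14623403,  0.4221442 ,  0.44298773]), 'moment': array([ 0.04598939, -0.03244269,  0.00362967]), 'width': 0.9985358359167641}
```

View pics/scene0.png

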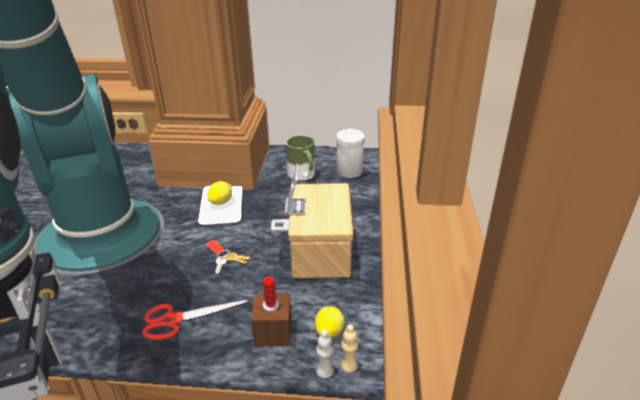

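View pics/top0.png

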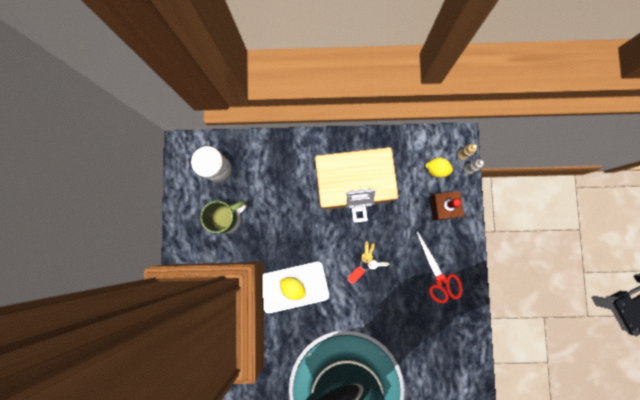

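The scene view shows the box centred near (320,235), with the hasp upright near (295,190). The staple is at (282,225), and the pin stands in the block at (270,300). In the top view the box is at (357,178), the staple at (360,213) and the pin handle at (456,203). I'll zoom in.

```bash
cat > h.py <<'E'
import numpy as np, cv2
def load(n):
    z=np.load(n); return z['im'],z['d'],z['mtx'],z['world_from_camera']
def ray(K,T,u,v):
    d=T[:3,:3]@np.array([(u-K[0,2])/K[0,0],-(v-K[1,2])/K[1,1],-1.]); return T[:3,3],d
def onz(K,T,u,v,z):
    o,d=ray(K,T,u,v); return o+d*(z-o[2])/d[2]
def pt(K,T,u,v,dep):
    o,d=ray(K,T,u,v); return o+d*dep
def proj(K,T,p):
    c=T[:3,:3].T@(np.asarray(p)-T[:3,3]); return K[0,2]+K[0,0]*c[0]/-c[2], K[1,2]+K[1,1]*(-c[1])/-c[2]
E
python3 - <<'E'
from h import *
im,d,K,T=load("top0.npz")
cv2.imwrite("pics/topz.png",cv2.resize(im[135:240,300:480,::-1],None,fx=4.4,fy=4.4,interpolation=cv2.INTER_CUBIC))
im2,d2,K2,T2=load("scene0.npz")
cv2.imwrite("pics/scenez.png",cv2.resize(im2[160:350,230:380,::-1],None,fx=3.1,fy=3.1,interpolation=cv2.INTER_CUBIC))
# depth cloud of top
hsv=cv2.cvtColor(im,cv2.COLOR_RGB2HSV)
v,u=np.mgrid[:400,:640]
P=np.stack([ (u-K[0,2])/K[0,0], -(v-K[1,2])/K[1,1], -np.ones_like(u)],-1)*d[...,None]@T[:3,:3].T+T[:3,3]
lid=(abs(P[...,2]-.124)<.012)&(u>310)&(u<402)&(v>140)&(v<215)&(hsv[...,1]>60)
q=P[lid]; print(lid.sum(), q[:,2].mean()); 
ys,xs=np.nonzero(lid); r=cv2.minAreaRect(np.stack([xs,ys],1).astype(np.float32)); b=cv2.boxPoints(r); print(r,b)
W=np.array([onz(K,T,*p,.124) for p in b]); print(W.round(4)); 
print('centre',W.mean(0)); 
for i in range(4): e=W[(i+1)%4]-W[i]; print(np.linalg.norm(e), np.degrees(np.arctan2(e[1],e[0])))
np.save("topP.npy",P)
E
```

```text
1696 0.12387950146077573
((355.915283203125, 177.932861328125), (53.26200866699219, 77.94439697265625), 83.41805267333984) [[314.1474  155.94455]
 [391.57806 147.01022]
 [397.68317 199.92117]
 [320.2525  208.8555 ]]
[[ 0.5797  0.0621  0.124 ]
 [ 0.5965 -0.1245  0.124 ]
 [ 0.4683 -0.1335  0.124 ]
 [ 0.4518  0.0505  0.124 ]]
centre [ 0.52406742 -0.03635554  0.124     ]
0.1874054987941979 -84.85265689942712
0.12848643249818836 -175.972559552979
0.1847211906722771 95.13876885083172
0.12843436273300077 5.2245538482456615
```

View pics/topz.png

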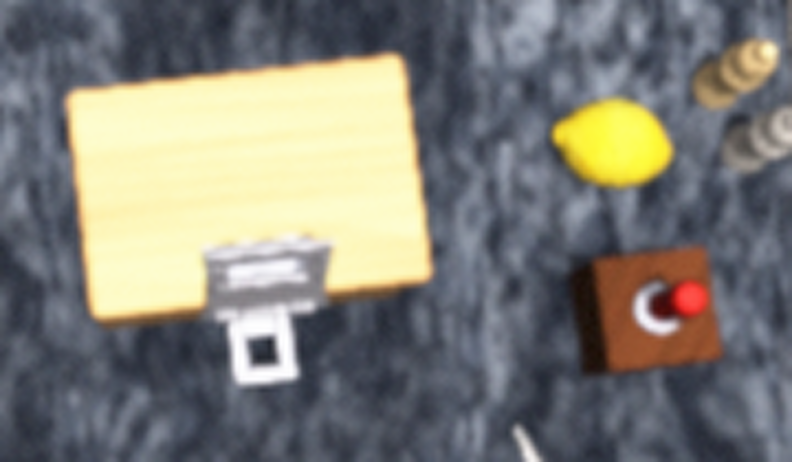

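View pics/scenez.png

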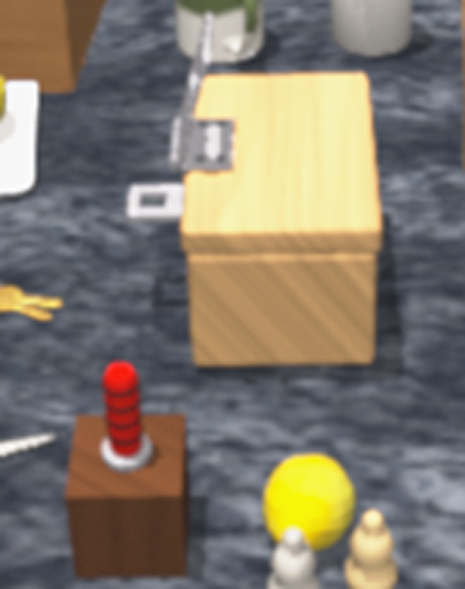

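```bash
python3 - <<'E'
from h import *
im,d,K,T=load("top0.npz"); P=np.load("topP.npy")
im2,d2,K2,T2=load("scene0.npz")
v,u=np.mgrid[:400,:640]
P2=np.stack([ (u-K2[0,2])/K2[0,0], -(v-K2[1,2])/K2[1,1], -np.ones_like(u)],-1)*d2[...,None]@T2[:3,:3].T+T2[:3,3]
hsv=cv2.cvtColor(im,cv2.COLOR_RGB2HSV)
print('staple top', onz(K,T,300+263/4.4-.4,135+351/4.4-.4,.08))
print('scene staple', onz(K2,T2,230+153/3.1-.4,160+201/3.1-.4,.08))
print('pin top', onz(K,T,300+690/4.4-.4,135+297/4.4-.4,.127))
print('pin collar top', onz(K,T,300+660/4.4-.4,135+307/4.4-.4,.072))
print('scene pin collar', onz(K2,T2,230+126/3.1-.4,160+452/3.1-.4,.072),'top',onz(K2,T2,230+121/3.1-.4,160+372/3.1-.4,.127))
# stand top via depth
for Q,n in((P,'top'),(P2,'scene')):
    m=(abs(Q[...,2]-.066)<.006)&(abs(Q[...,0]-.47)<.12)&(Q[...,1]<-.18)&(Q[...,1]>-.4); q=Q[m]; 
    r=cv2.minAreaRect(q[:,:2].astype(np.float32)); print(n,'stand',m.sum(),r)
    yaw=np.radians(5.2);c=np.array([.524,-.0363]);R=np.array([[np.cos(yaw),np.sin(yaw)],[-np.sin(yaw),np.cos(yaw)]])
    B=(Q[...,:2]-c)@R.T
    m=(Q[...,2]>.133)&(abs(B[...,1])<.06)&(B[...,0]<.0)&(B[...,0]>-.13)&(Q[...,2]<.22)
    q=np.c_[B[m],Q[m][:,2]]; print(n,'hasp',m.sum()); q=q[q[:,2].argsort()]; print(q[::max(1,len(q)//14)].round(3))
    m=(Q[...,2]>.115)&(Q[...,2]<.15)&(Q[...,1]<-.2)&(Q[...,1]>-.4)&(abs(Q[...,0]-.47)<.1); print('handle',m.sum(),Q[m].mean(0))
m=(abs(P2[...,2]-.124)<.004)&(u>280)&(u<360)&(v>170)&(v<250); r=cv2.minAreaRect(P2[m][:,:2].astype(np.float32)); print('lid scene',r)
m=(abs(P[...,2]-.124)<.006)&(u>310)&(u<402)&(v>140)&(v<215); r=cv2.minAreaRect(P[m][:,:2].astype(np.float32)); print('lid top',r)
# obstacles
m=(P[...,2]>.2)&(P[...,0]<.9)&(P[...,0]>.1)&(abs(P[...,1])<.5); q=P[m]
H,xe,ye=np.histogram2d(q[:,0],q[:,1],bins=[np.arange(.1,.91,.1),np.arange(-.5,.51,.1)]); print(H.astype(int))
E
```

```text
staple top [ 0.4392965  -0.04486834  0.08      ]
scene staple [ 0.44093481 -0.04360818  0.08      ]
pin top [ 0.45930268 -0.27095162  0.127     ]
pin collar top [ 0.4590433  -0.27046811  0.072     ]
scene pin collar [ 0.46075053 -0.2718058   0.072     ] top [ 0.46059795 -0.2658996   0.127     ]
top stand 577 ((0.507055401802063, -0.2879308760166168), (0.08299948275089264, 0.18973127007484436), 69.00005340576172)
top hasp 349
[[-0.068  0.011  0.134]
 [-0.065  0.018  0.139]
 [-0.063  0.023  0.145]
 [-0.061  0.002  0.151]
 [-0.061 -0.03   0.156]
 [-0.058  0.014  0.161]
 [-0.055 -0.016  0.166]
 [-0.054  0.     0.169]
 [-0.054  0.021  0.174]
 [-0.05   0.032  0.187]
 [-0.049  0.013  0.197]
 [-0.045  0.032  0.202]
 [-0.045 -0.023  0.205]
 [-0.044  0.01   0.207]
 [-0.044  0.024  0.21 ]]
handle 63 [ 0.457555   -0.26776262  0.12737963]
scene stand 934 ((0.48727694153785706, -0.305561363697052), (0.08609609305858612, 0.17715993523597717), 36.30631637573242)
scene hasp 195
[[-0.065 -0.02   0.133]
 [-0.058 -0.03   0.138]
 [-0.06   0.02   0.144]
 [-0.057 -0.031  0.151]
 [-0.055 -0.03   0.157]
 [-0
[... 325 characters left out ...]
5893795490265), (0.13495546579360962, 0.18842077255249023), 4.945968151092529)
lid top ((0.5214129686355591, -0.036440759897232056), (0.13629242777824402, 0.18577519059181213), 5.128879070281982)
[[    5     0     0     0   128     0     0  3024     0     0]
 [  622     0     0     0     0     0     0 16808  1247   289]
 [    0     0     0     0     0  1049     0  2642  2416  8032]
 [    0     0     0     0    91     0     0     0     0  7414]
 [    0     0     0     0     0     0     0     0     0  7412]
 [ 1541  1534  2014  2801  1506  1496  2242  7872  5615 11606]
 [ 1859  1860  1125  3004  1856  1843  3428     0     0     0]
 [    0     0     0     0     0     0     0     0     0     0]]
```

```bash
python3 - <<'E'
from h import *
from scipy.spatial.transform import Rotation as R
from station import env
P=np.load("topP.npy")
for x0 in np.arange(.55,.85,.05):
    m=(P[...,2]>.15)&(abs(P[...,0]-x0)<.025)&(abs(P[...,1])<.35); print(x0.round(2), m.sum(), np.percentile(P[m][:,2],[0,10,50,100]).round(2) if m.any() else '', )
m=(P[...,2]>.15)&(P[...,0]<.5)&(P[...,1]>.15)&(P[...,1]<.5); q=P[m]; print('post', q.min(0),q.max(0)); 
m=(P[...,2]>.03)&(P[...,0]>.1)&(P[...,0]<.4)&(P[...,1]<.3)&(P[...,1]>.05); print(np.percentile(P[m],[1,99],axis=0))
s=env.get_state(); r=R.from_rotvec(s['tool_rot']); print(r.as_matrix().round(3))
y=np.radians(5.2)
for sg in (1,-1):
    xt=sg*np.array([-np.sin(y),np.cos(y),0]); zt=np.array([0,0,-1.]); M=np.stack([xt,np.cross(zt,xt),zt],1)
    print(sg,(R.from_matrix(M)*r.inv()).as_rotvec())
E
```

```text
0.55 0 
0.6 0 
0.65 10258 [0.18 0.2  0.3  0.64]
0.7 15673 [0.15 0.23 0.26 0.63]
0.75 6541 [0.25 0.25 0.26 0.54]
0.8 1372 [0.25 0.25 0.26 0.46]
post [0.06832971 0.20924293 0.1500192 ] [0.49999664 0.48177089 0.85760302]
[[0.11379667 0.12704118 0.05186118]
 [0.31860072 0.29500067 0.84716563]]
[[ 0.418 -0.909 -0.001]
 [-0.909 -0.418  0.001]
 [-0.001  0.    -1.   ]]
1 [ 5.58332332e-04 -1.44081474e-03  2.80157570e+00]
-1 [-0.00101865 -0.00039474 -0.34001655]
```

```bash
python3 -m crank '[{"dz":45,"jaw":40},{"dz":45,"az":-0.11},{"dx":20,"dy":42,"az":-0.11},{"dx":20,"dy":42,"az":-0.12},{"dx":20,"dy":42},{"dx":20,"dy":42},{"dx":20,"dy":42},{"dx":20,"dy":42},{"dx":20,"dy":42},{"dx":20,"dy":42},{"dx":20,"dy":42},{"dx":20,"dy":42},{"dx":20,"dy":42}]' 20
```

```text
invalid input
```

```bash
python3 -m crank '[{"ax":0,"ay":0,"az":0,"dx":0,"dy":0,"dz":45,"jaw":40},{"ax":0,"ay":0,"az":-0.11,"dx":0,"dy":0,"dz":45,"jaw":40},{"ax":0,"ay":0,"az":-0.11,"dx":20,"dy":42,"dz":0,"jaw":40},{"ax":0,"ay":0,"az":-0.12,"dx":20,"dy":42,"dz":0,"jaw":40},{"ax":0,"ay":0,"az":0,"dx":20,"dy":42,"dz":0,"jaw":40},{"ax":0,"ay":0,"az":0,"dx":20,"dy":42,"dz":0,"jaw":40},{"ax":0,"ay":0,"az":0,"dx":20,"dy":42,"dz":0,"jaw":40},{"ax":0,"ay":0,"az":0,"dx":20,"dy":42,"dz":0,"jaw":40},{"ax":0,"ay":0,"az":0,"dx":20,"dy":42,"dz":0,"jaw":40},{"ax":0,"ay":0,"az":0,"dx":20,"dy":42,"dz":0,"jaw":40}]' 20
```

```text
time: 1.1
ee_pos: [0.4192, -0.2217, 0.2948]
tool_rot: [-2.292, 2.144, 0.006]
force: [1.0, -0.9, 0.2]
width: 0.427
```

```bash
python3 -m crank '[{"ax":0,"ay":0,"az":0.024,"dx":20,"dy":42,"dz":0,"jaw":40},{"ax":0,"ay":0,"az":0,"dx":20,"dy":42,"dz":2,"jaw":40},{"ax":0,"ay":0,"az":0,"dx":20,"dy":42,"dz":2,"jaw":40},{"ax":0,"ay":0,"az":0,"dx":20,"dy":40,"dz":0,"jaw":40},{"ax":0,"ay":0,"az":0,"dx":0,"dy":15,"dz":0,"jaw":40},{"ax":0,"ay":0,"az":0,"dx":0,"dy":0,"dz":0,"jaw":40}]' 20
python3 - <<'E'
from station import env, imaging
import cv2, numpy as np
im,d=imaging.get_image("wrist"); cv2.imwrite("pics/w1.png",im[:,:,::-1]); np.savez("w1.npz",im=im,d=d,**imaging.calibration("wrist"))
E
```

```text
time: 1.7
ee_pos: [0.5015, -0.0261, 0.2985]
tool_rot: [-2.327, 2.106, 0.009]
force: [-0.2, -0.8, -0.0]
width: 0.425
```

View pics/w1.png

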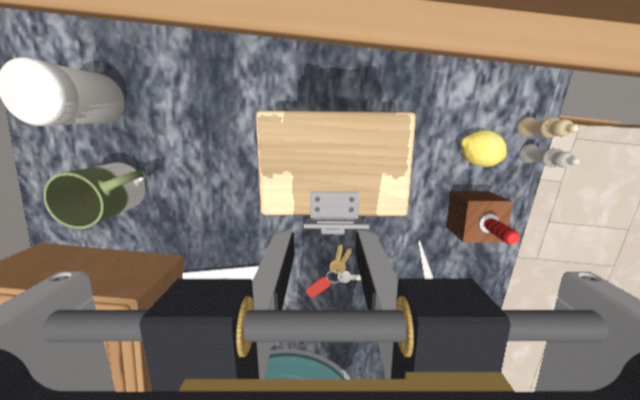

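The wrist picture shows the lid spanning (257,112) to (414,217), the upright hasp edge-on at (335,228), and the pin in its stand at (490,225). The two fingers are at (278,270) and (372,270). I'll use this view to refine the box pose.

```bash
python3 - <<'E'
from h import *
im,d,K,T=load("w1.npz")
v,u=np.mgrid[:400,:640]
P=np.stack([ (u-K[0,2])/K[0,0], -(v-K[1,2])/K[1,1], -np.ones_like(u)],-1)*d[...,None]@T[:3,:3].T+T[:3,3]
m=(abs(P[...,2]-.124)<.006)&(u>240)&(u<430)&(v>95)&(v<225)
m=cv2.morphologyEx(m.astype(np.uint8),cv2.MORPH_OPEN,np.ones((5,5)))>0
ys,xs=np.nonzero(m); r=cv2.minAreaRect(np.stack([xs,ys],1).astype(np.float32)); b=cv2.boxPoints(r); print(b)
W=np.array([onz(K,T,*p,.124) for p in b]); print(W.round(4),W.mean(0))
for i in range(4): e=W[(i+1)%4]-W[i]; print(np.linalg.norm(e).round(4), np.degrees(np.arctan2(e[1],e[0])).round(2))
c=W.mean(0)[:2]
print('T',T.round(3))
m=(P[...,2]>.19)&(P[...,2]<.22)&(abs(P[...,0]-.47)<.05)&(abs(P[...,1]+.04)<.05); print('hasp end',P[m].mean(0), P[m].min(0),P[m].max(0))
E
```

```text
[[256. 111.]
 [414. 111.]
 [414. 218.]
 [256. 218.]]
[[ 0.5807  0.0612  0.124 ]
 [ 0.5986 -0.1189  0.124 ]
 [ 0.4714 -0.1419  0.124 ]
 [ 0.4513  0.0563  0.124 ]] [ 0.52550477 -0.03583673  0.124     ]
0.1809 -84.33
0.1292 -169.72
0.1993 95.8
0.1295 2.15
T [[ 0.099  0.959  0.265  0.578]
 [-0.995  0.097  0.02  -0.02 ]
 [-0.006 -0.266  0.964  0.478]
 [ 0.     0.     0.     1.   ]]
hasp end [ 0.48146663 -0.03849768  0.20615622] [ 0.47609391 -0.07025579  0.19032326] [ 0.48609663 -0.00811896  0.20989987]
```

```bash
python3 -m crank '[{"ax":0,"ay":0,"az":-0.01,"dx":6,"dy":-12,"dz":0,"jaw":40},{"ax":0,"ay":0,"az":0,"dx":0,"dy":0,"dz":-40,"jaw":40},{"ax":0,"ay":0,"az":0,"dx":0,"dy":0,"dz":-40,"jaw":40},{"ax":0,"ay":0,"az":0,"dx":0,"dy":0,"dz":-35,"jaw":40},{"ax":0,"ay":0,"az":0,"dx":0,"dy":0,"dz":0,"jaw":40}]' 20
```

```text
time: 2.25
ee_pos: [0.5081, -0.0506, 0.1807]
tool_rot: [-2.302, 2.135, 0.002]
force: [0.0, -1.1, 0.4]
width: 0.424
```

```bash
python3 -m crank '[{"ax":0,"ay":0,"az":0.016,"dx":0,"dy":11,"dz":0,"jaw":40},{"ax":0,"ay":0,"az":0,"dx":0,"dy":0,"dz":0,"jaw":40},{"ax":0,"ay":0,"az":0,"dx":-20,"dy":-1,"dz":0,"jaw":40},{"ax":0,"ay":0,"az":0,"dx":-20,"dy":-2,"dz":0,"jaw":40},{"ax":0,"ay":0,"az":0,"dx":-14,"dy":-1,"dz":-3,"jaw":40},{"ax":0,"ay":0,"az":0,"dx":-14,"dy":-1,"dz":-4,"jaw":40},{"ax":0,"ay":0,"az":0,"dx":0,"dy":0,"dz":0,"jaw":40}]' 20
```

```text
time: 2.95
ee_pos: [0.4441, -0.0472, 0.1843]
tool_rot: [-2.311, 2.113, -0.018]
force: [-0.2, 0.2, -0.4]
width: 0.421
```

```bash
cat > look.py <<'E'
import sys
from station import env, imaging
import cv2, numpy as np
n,name=sys.argv[1:3]
im,d=imaging.get_image(n); np.savez(name+".npz",im=im,d=d,**imaging.calibration(n))
if len(sys.argv)>3:
    x0,x1,y0,y1=map(int,sys.argv[3:7]); f=min(800/(x1-x0),600/(y1-y0)); im=cv2.resize(im[y0:y1,x0:x1],None,fx=f,fy=f,interpolation=cv2.INTER_CUBIC)
cv2.imwrite("pics/"+name+".png",im[:,:,::-1]); s=env.get_state(); print(s['ee_pos'].round(4),s['force'].round(1),s['tool_rot'].round(3))
E
python3 look.py scene s2 220 400 100 300
```

```text
[ 0.4453 -0.0471  0.1847] [ 0.4  1.1 -0.2] [-2.311  2.113 -0.019]
```

View pics/s2.png

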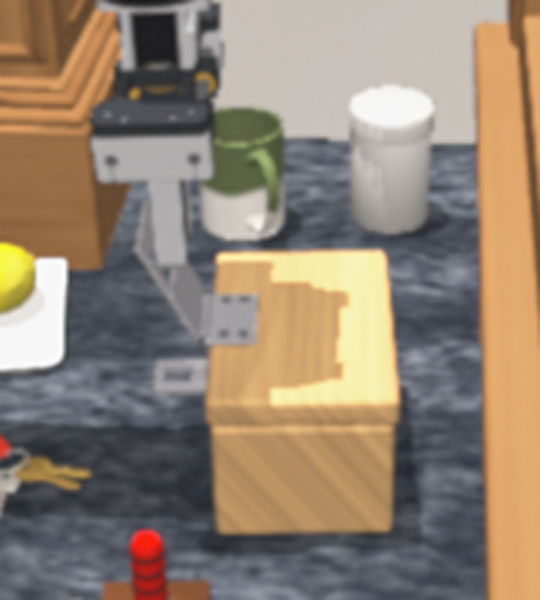

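The hasp now leans forward at about (170,270) in the crop, with the fingers behind it. I'll continue the arc.

```bash
python3 -m crank '[{"ax":0,"ay":0,"az":0,"dx":-14,"dy":1,"dz":-12,"jaw":40},{"ax":0,"ay":0,"az":0,"dx":-12,"dy":0,"dz":-16,"jaw":40},{"ax":0,"ay":0,"az":0,"dx":-9,"dy":-1,"dz":-14,"jaw":40},{"ax":0,"ay":0,"az":0,"dx":-7,"dy":-1,"dz":-14,"jaw":40},{"ax":0,"ay":0,"az":0,"dx":0,"dy":0,"dz":0,"jaw":40}]' 20;python3 look.py scene s3 220 400 100 300
```

```text
time: 3.5
ee_pos: [0.4098, -0.0483, 0.1329]
tool_rot: [-2.307, 2.107, -0.033]
force: [0.5, -0.0, -0.5]
width: 0.426
[ 0.4108 -0.0482  0.1338] [ 0.5 -0.5  0.4] [-2.306  2.107 -0.035]
```

View pics/s3.png

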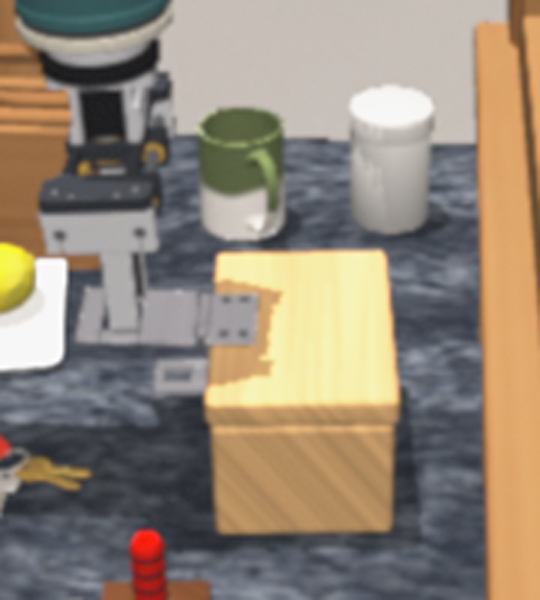

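The hasp is now straight out, at about (140,315) in the crop. Next I'll press it down and towards the box.

```bash
python3 -m crank '[{"ax":0,"ay":0,"az":0,"dx":-7,"dy":0,"dz":-11,"jaw":40},{"ax":0,"ay":0,"az":0,"dx":-3,"dy":0,"dz":-13,"jaw":40},{"ax":0,"ay":0,"az":0,"dx":0,"dy":0,"dz":-10,"jaw":40},{"ax":0,"ay":0,"az":0,"dx":10,"dy":1,"dz":-3,"jaw":40},{"ax":0,"ay":0,"az":0,"dx":10,"dy":1,"dz":-3,"jaw":40},{"ax":0,"ay":0,"az":0,"dx":8,"dy":1,"dz":-2,"jaw":40},{"ax":0,"ay":0,"az":0,"dx":0,"dy":0,"dz":0,"jaw":40}]' 20;python3 look.py scene s4 220 400 100 300
```

```text
time: 4.25
ee_pos: [0.4349, -0.0448, 0.0919]
tool_rot: [-2.304, 2.104, -0.041]
force: [-0.2, -0.0, 0.4]
width: 0.429
[ 0.4345 -0.0449  0.092 ] [-0.7  0.4 -0.2] [-2.304  2.104 -0.041]
```

View pics/s4.png

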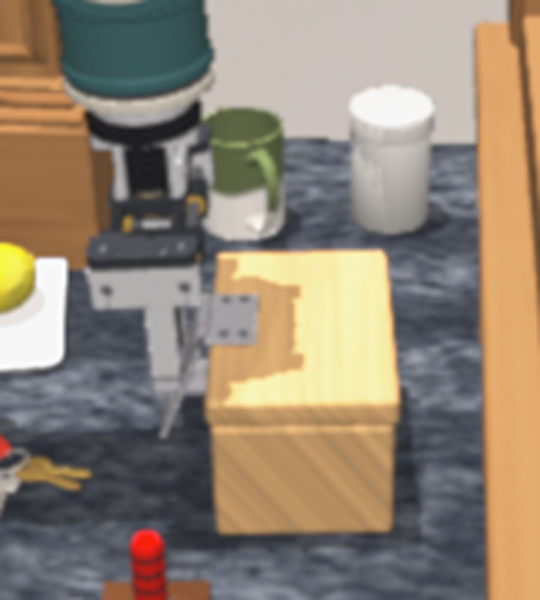

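The hasp is at about 25° from closed, with its free end at (165,435) in the crop. I'll push towards the box.

```bash
python3 -m crank '[{"ax":0,"ay":0,"az":0,"dx":6,"dy":0,"dz":-2,"jaw":40},{"ax":0,"ay":0,"az":0,"dx":4,"dy":0,"dz":-2,"jaw":40},{"ax":0,"ay":0,"az":0,"dx":3,"dy":0,"dz":-1,"jaw":40},{"ax":0,"ay":0,"az":0,"dx":2,"dy":0,"dz":0,"jaw":40},{"ax":0,"ay":0,"az":0,"dx":2,"dy":0,"dz":0,"jaw":40}]' 20
python3 -m crank '[{"ax":0,"ay":0,"az":0,"dx":2,"dy":0,"dz":0,"jaw":40},{"ax":0,"ay":0,"az":0,"dx":2,"dy":0,"dz":0,"jaw":40}]' 20;python3 look.py scene s5 220 400 100 300
```

```text
time: 4.8
ee_pos: [0.4463, -0.0453, 0.0856]
tool_rot: [-2.312, 2.111, -0.028]
force: [-16.1, -1.2, 11.3]
width: 0.426
time: 5.0
ee_pos: [0.4459, -0.0457, 0.0845]
tool_rot: [-2.317, 2.115, -0.018]
force: [-15.9, -0.3, 10.9]
width: 0.429
[ 0.4459 -0.0457  0.0844] [-15.8  -0.5  10.1] [-2.318  2.116 -0.018]
```

View pics/s5.png

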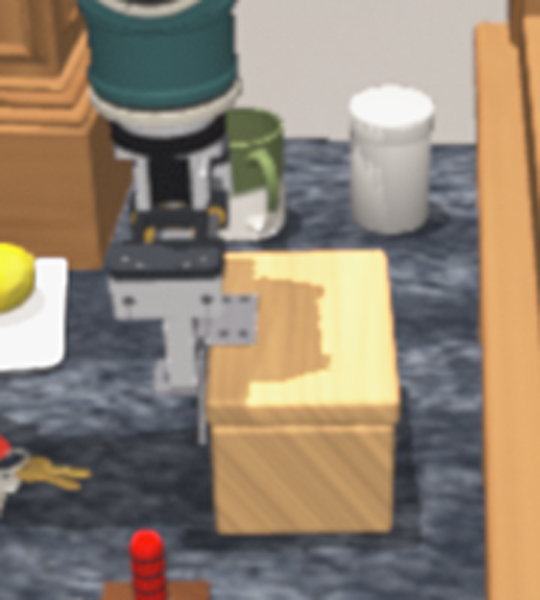

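The hasp now hangs vertical, with its free end at (202,440) in the crop, and the push force rose to 16 N against the stop. I'll back off and check.

```bash
python3 -m crank '[{"ax":0,"ay":0,"az":0,"dx":-6,"dy":0,"dz":0,"jaw":40},{"ax":0,"ay":0,"az":0,"dx":-15,"dy":-1,"dz":0,"jaw":40},{"ax":0,"ay":0,"az":0,"dx":-20,"dy":-2,"dz":0,"jaw":40},{"ax":0,"ay":0,"az":0,"dx":-10,"dy":0,"dz":40,"jaw":40},{"ax":0,"ay":0,"az":0,"dx":0,"dy":-20,"dz":40,"jaw":60},{"ax":0,"ay":0,"az":0,"dx":5,"dy":-40,"dz":20,"jaw":60},{"ax":0,"ay":0,"az":0,"dx":5,"dy":-40,"dz":0,"jaw":60},{"ax":0,"ay":0,"az":0,"dx":5,"dy":-40,"dz":0,"jaw":60},{"ax":0,"ay":0,"az":0,"dx":5,"dy":-40,"dz":0,"jaw":60},{"ax":0,"ay":0,"az":0,"dx":10,"dy":-20,"dz":0,"jaw":60},{"ax":0,"ay":0,"az":0,"dx":0,"dy":0,"dz":0,"jaw":60}]' 20;python3 look.py wrist w6;python3 look.py scene s6 220 400 160 360;python3 look.py top t6 290 490 130 250
```

```text
time: 6.15
ee_pos: [0.4231, -0.2578, 0.1906]
tool_rot: [-2.319, 2.112, -0.032]
force: [0.5, 0.4, 0.1]
width: 0.638
[ 0.4226 -0.2566  0.1905] [-0.5 -0.8  1. ] [-2.32   2.111 -0.031]
[ 0.4225 -0.2553  0.1905] [ 0.6  0.2 -0.2] [-2.321  2.11  -0.03 ]
[ 0.4225 -0.2546  0.1906] [-0.2  0.2 -0.3] [-2.323  2.108 -0.03 ]
```

View pics/w6.png

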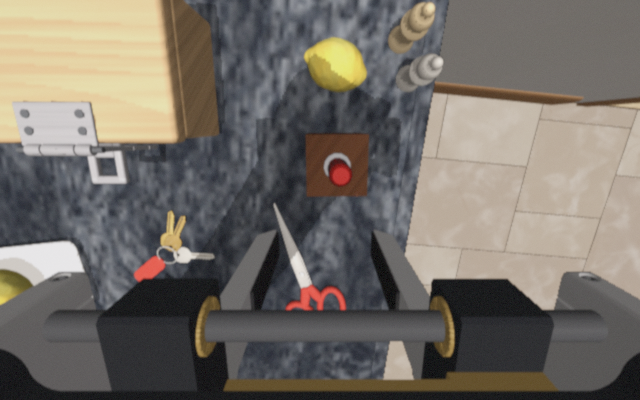

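View pics/s6.png

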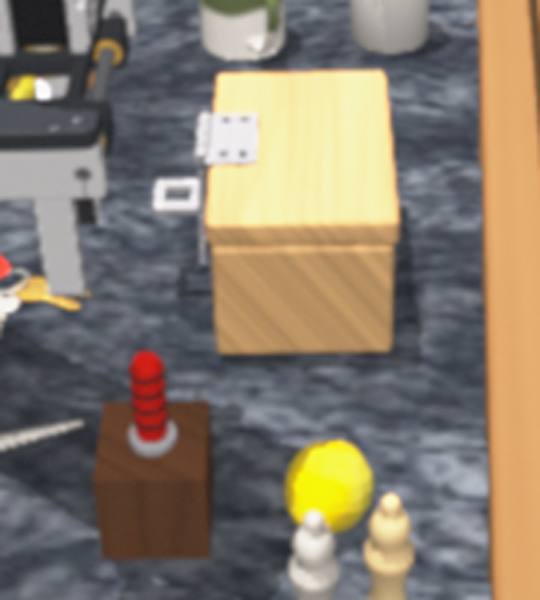

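View pics/t6.png

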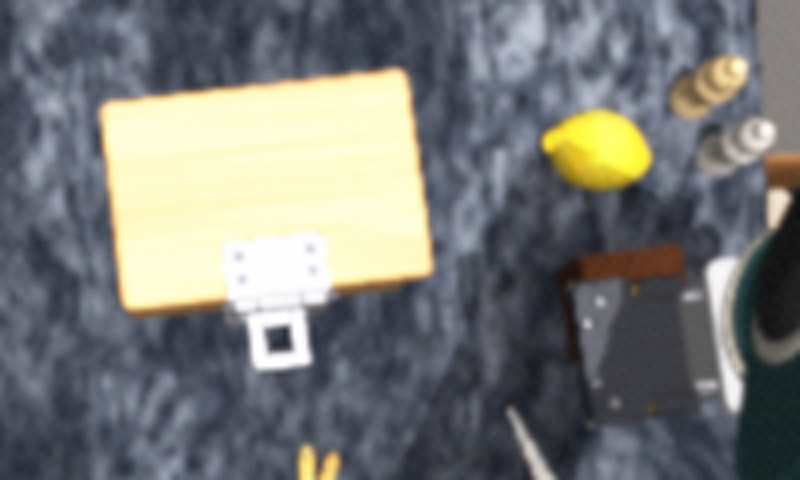

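The hasp hangs straight below the staple: only its edge shows, at (202,250) in the scene crop, and no plate shows beyond the lid in the top view. In the wrist view the pin collar is at (338,165), the handle top at (341,175) and the staple hole at (107,167). Now I'll measure the pin and hole together.

```bash
python3 - <<'E'
from h import *
for n in("w6","t6","s6"):
    im,d,K,T=load(n+".npz"); print(n)
    hsv=cv2.cvtColor(im,cv2.COLOR_RGB2HSV).astype(int)
    v,u=np.mgrid[:400,:640]
    # staple: bright low-sat blob near the projected position
    cu,cv_=proj(K,T,[.4375,-.0445,.08]); print('pred',cu,cv_)
    g=cv2.cvtColor(im,cv2.COLOR_RGB2GRAY)
    win=(abs(u-cu)<32)&(abs(v-cv_)<32)
    bright=((g>140)&(hsv[...,1]<50)&win).astype(np.uint8)
    cs,h=cv2.findContours(bright,cv2.RETR_CCOMP,cv2.CHAIN_APPROX_NONE)
    for c,hh in zip(cs,h[0]):
        if hh[3]>=0 and cv2.contourArea(c)>8:
            m=cv2.moments(c); p=(m['m10']/m['m00'],m['m01']/m['m00']); print('hole',p,cv2.contourArea(c),onz(K,T,*p,.078).round(4))
    if n!="t6":
        red=(((hsv[...,0]<8)|(hsv[...,0]>172))&(hsv[...,1]>170)&(hsv[...,2]>60)).astype(np.uint8)
        nb,l,st,ce=cv2.connectedComponentsWithStats(cv2.morphologyEx(red,cv2.MORPH_CLOSE,np.ones((5,5))))
        for i in range(1,nb):
            if st[i,4]>60: print('red',st[i],ce[i],onz(K,T,*ce[i],.1).round(4),onz(K,T,*ce[i],.129).round(4))
im,d,K,T=load("w6.npz")
b=np.array([[306,133],[368,133],[368,197],[306,197]]); print('stand',np.array([onz(K,T,*p,.066) for p in b]).mean(0))
print('collar',onz(K,T,338,165,.071), 'top',onz(K,T,341,175,.129))
E
```

```text
w6
pred 109.63354954224974 167.32028127883711
hole (106.21335137573296, 166.4361750112765) 369.5 [ 0.4377 -0.0399  0.078 ]
red [330 160  22  27 438] [339.89954338 173.87442922] [ 0.455  -0.2685  0.1   ] [ 0.4594 -0.2662  0.129 ]
t6
pred 359.24801757175106 215.1032220459308
hole (359.3297491039426, 214.55555555555554) 46.5 [ 0.439  -0.0449  0.078 ]
hole (371.3333333333333, 186.45762711864407) 29.5 [ 0.5083 -0.0771  0.078 ]
s6
pred 277.2925171475833 224.61712635344225
hole (279.0, 224.5) 22.0 [ 0.4405 -0.0411  0.078 ]
red [208 241  15  12 104] [214.50961538 246.63461538] [ 0.3323 -0.1521  0.1   ] [ 0.3455 -0.1874  0.129 ]
red [264 277  12  30 279] [268.97491039 291.57706093] [ 0.4595 -0.2667  0.1   ] [ 0.4667 -0.2966  0.129 ]
red [143 304  39  36 769] [162.02990897 321.9739922 ] [ 0.2982 -0.3497  0.1   ] [ 0.313  -0.3756  0.129 ]
stand [ 0.45792617 -0.26733744  0.066     ]
collar [ 0.45951519 -0.26789011  0.071     ] top [ 0.4585613  -0.26723786  0.129     ]
```

```bash
cat > st.py <<'E'
import numpy as np
from scipy.spatial.transform import Rotation as R
from station import env
s=env.get_state(); r=R.from_rotvec(s['tool_rot']); y=np.radians(5.2)
xt=-np.array([-np.sin(y),np.cos(y),0]); zt=np.array([0,0,-1.]); M=np.stack([xt,np.cross(zt,xt),zt],1)
print(s['time'],s['ee_pos'].round(4),'turn',(R.from_matrix(M)*r.inv()).as_rotvec().round(4),'f',s['force'].round(1),'w',round(s['width']*94,1))
E
python3 st.py
```

```text
6.3 [ 0.4225 -0.2546  0.1906] turn [ 0.0096  0.0175 -0.0059] f [-0.2  0.2 -0.3] w 59.7
```

```bash
python3 -m crank '[{"ax":0.01,"ay":0.017,"az":-0.006,"dx":18,"dy":-7,"dz":0,"jaw":60},{"ax":0,"ay":0,"az":0,"dx":18,"dy":-7,"dz":0,"jaw":60},{"ax":0,"ay":0,"az":0,"dx":0,"dy":0,"dz":0,"jaw":60},{"ax":0,"ay":0,"az":0,"dx":0,"dy":0,"dz":0,"jaw":60}]' 20; python3 st.py
```

```text
time: 6.7
ee_pos: [0.4591, -0.2643, 0.1912]
tool_rot: [-2.324, 2.112, 0.001]
force: [-0.8, -0.4, -0.3]
width: 0.64
6.7 [ 0.4591 -0.2643  0.1912] turn [-0.0009  0.0004 -0.0048] f [-0.8 -0.4 -0.3] w 60.2
```

```bash
python3 -m crank '[{"ax":0,"ay":0,"az":-0.005,"dx":0,"dy":-4,"dz":-20,"jaw":60},{"ax":0,"ay":0,"az":0,"dx":0,"dy":0,"dz":-30,"jaw":60},{"ax":0,"ay":0,"az":0,"dx":0,"dy":0,"dz":-30,"jaw":60},{"ax":0,"ay":0,"az":0,"dx":0,"dy":0,"dz":-20,"jaw":60},{"ax":0,"ay":0,"az":0,"dx":0,"dy":0,"dz":0,"jaw":60},{"ax":0,"ay":0,"az":0,"dx":0,"dy":0,"dz":0,"jaw":60}]' 20; python3 st.py; python3 look.py wrist w7; python3 look.py scene s7 200 340 220 360
```

```text
time: 7.3
ee_pos: [0.4567, -0.2641, 0.0909]
tool_rot: [-2.323, 2.113, -0.004]
force: [0.1, -0.9, 1.2]
width: 0.636
7.3 [ 0.4567 -0.2641  0.0909] turn [ 0.0006  0.0031 -0.0039] f [ 0.1 -0.9  1.2] w 59.7
[ 0.4568 -0.2642  0.091 ] [ 0.3 -0.3 -0. ] [-2.323  2.113 -0.005]
[ 0.4571 -0.2644  0.0913] [ 0.1 -0.1  0.4] [-2.323  2.113 -0.006]
```

View pics/w7.png

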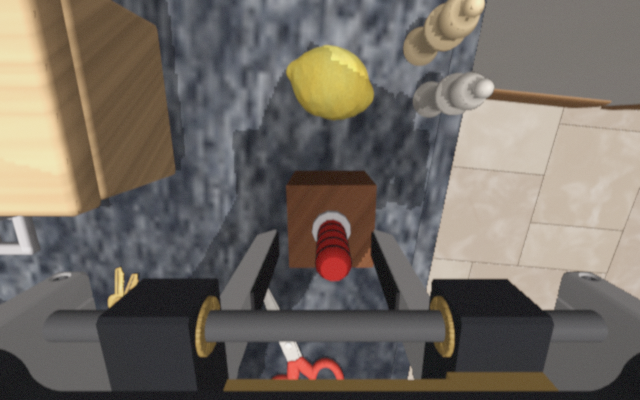

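View pics/s7.png

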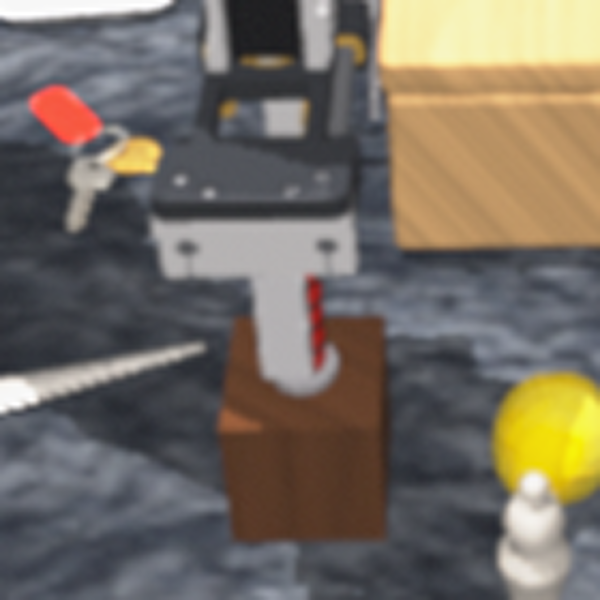

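In the wrist view the handle top is at (333,262) and the collar at (332,226), between the fingers. In the scene view the finger sits slightly to the -x side of the handle.

```bash
python3 - <<'E'
from h import *
im,d,K,T=load("w7.npz")
print('collar',onz(K,T,331.5,226,.072),'top',onz(K,T,333,262,.129))
v,u=np.mgrid[:400,:640]
P=np.stack([ (u-K[0,2])/K[0,0], -(v-K[1,2])/K[1,1], -np.ones_like(u)],-1)*d[...,None]@T[:3,:3].T+T[:3,3]
m=(P[...,2]>.125)&(P[...,2]<.134)&(abs(u-333)<25)&(abs(v-262)<25); print(m.sum(),P[m].mean(0))
m=(P[...,2]>.068)&(P[...,2]<.076)&(abs(u-333)<30)&(abs(v-226)<18); print(m.sum(),P[m].mean(0),P[m].min(0),P[m].max(0))
E
```

```text
collar [ 0.46190774 -0.26828975  0.072     ] top [ 0.46231106 -0.26767814  0.129     ]
853 [ 0.46071607 -0.26809636  0.12841376]
449 [ 0.46572896 -0.26726702  0.0719983 ] [ 0.45037274 -0.28761758  0.06800186] [ 0.47299121 -0.2498838   0.07595998]
```

```bash
python3 -m crank '[{"ax":0,"ay":0.003,"az":-0.004,"dx":4,"dy":-4,"dz":-5,"jaw":60},{"ax":0,"ay":0,"az":0,"dx":0,"dy":0,"dz":0,"jaw":60},{"ax":0,"ay":0,"az":0,"dx":0,"dy":0,"dz":0,"jaw":40}]' 20; python3 st.py
python3 -m crank '[{"ax":0,"ay":0,"az":0,"dx":0,"dy":0,"dz":0,"jaw":25},{"ax":0,"ay":0,"az":0,"dx":0,"dy":0,"dz":0,"jaw":15},{"ax":0,"ay":0,"az":0,"dx":0,"dy":0,"dz":0,"jaw":5},{"ax":0,"ay":0,"az":0,"dx":0,"dy":0,"dz":0,"jaw":5},{"ax":0,"ay":0,"az":0,"dx":0,"dy":0,"dz":0,"jaw":5},{"ax":0,"ay":0,"az":0,"dx":0,"dy":0,"dz":0,"jaw":5},{"ax":0,"ay":0,"az":0,"dx":0,"dy":0,"dz":0,"jaw":5}]' 25; python3 st.py
```

```text
time: 7.7
ee_pos: [0.4626, -0.2695, 0.0884]
tool_rot: [-2.319, 2.119, -0.008]
force: [0.4, -0.1, 0.1]
width: 0.584
7.7 [ 0.4626 -0.2695  0.0884] turn [0.0033 0.004  0.0008] f [ 0.4 -0.1  0.1] w 54.9
time: 8.4
ee_pos: [0.4628, -0.2695, 0.0888]
tool_rot: [-2.319, 2.119, -0.009]
force: [0.2, -0.2, -0.7]
width: 0.203
8.4 [ 0.4628 -0.2695  0.0888] turn [0.0035 0.0045 0.0009] f [ 0.2 -0.2 -0.7] w 19.1
```

```bash
python3 -m crank '[{"ax":0,"ay":0,"az":0,"dx":0,"dy":0,"dz":10,"jaw":5},{"ax":0,"ay":0,"az":0,"dx":0,"dy":0,"dz":15,"jaw":5},{"ax":0,"ay":0,"az":0,"dx":0,"dy":0,"dz":20,"jaw":5},{"ax":0,"ay":0,"az":0,"dx":0,"dy":0,"dz":20,"jaw":5},{"ax":0,"ay":0,"az":0,"dx":0,"dy":0,"dz":20,"jaw":5},{"ax":0,"ay":0,"az":0,"dx":0,"dy":0,"dz":20,"jaw":5},{"ax":0,"ay":0,"az":0,"dx":0,"dy":0,"dz":20,"jaw":5},{"ax":0,"ay":0,"az":0,"dx":-5,"dy":20,"dz":0,"jaw":5},{"ax":0,"ay":0,"az":0,"dx":-5,"dy":30,"dz":0,"jaw":5},{"ax":0,"ay":0,"az":0,"dx":-5,"dy":30,"dz":0,"jaw":5},{"ax":0,"ay":0,"az":0,"dx":-5,"dy":30,"dz":0,"jaw":5},{"ax":0,"ay":0,"az":0,"dx":-2,"dy":30,"dz":0,"jaw":5},{"ax":0,"ay":0,"az":0,"dx":-2,"dy":30,"dz":0,"jaw":5},{"ax":0,"ay":0,"az":0,"dx":0,"dy":20,"dz":0,"jaw":5},{"ax":0,"ay":0,"az":0,"dx":0,"dy":10,"dz":0,"jaw":5},{"ax":0,"ay":0,"az":0,"dx":0,"dy":0,"dz":0,"jaw":5},{"ax":0,"ay":0,"az":0,"dx":0,"dy":0,"dz":0,"jaw":5}]' 25; python3 st.py;python3 look.py wrist w8; python3 look.py scene s8 220 400 100 300
```

```text
time: 10.1
ee_pos: [0.4354, -0.0629, 0.2295]
tool_rot: [-2.317, 2.119, -0.019]
force: [-0.1, -0.1, -0.6]
width: 0.206
10.1 [ 0.4354 -0.0629  0.2295] turn [0.0071 0.0099 0.0017] f [-0.1 -0.1 -0.6] w 19.4
[ 0.4355 -0.063   0.2295] [ 0.5 -0.8 -0.6] [-2.317  2.12  -0.019]
[ 0.4354 -0.0631  0.2293] [-0.1  0.1 -0.6] [-2.316  2.12  -0.018]
```

View pics/w8.png

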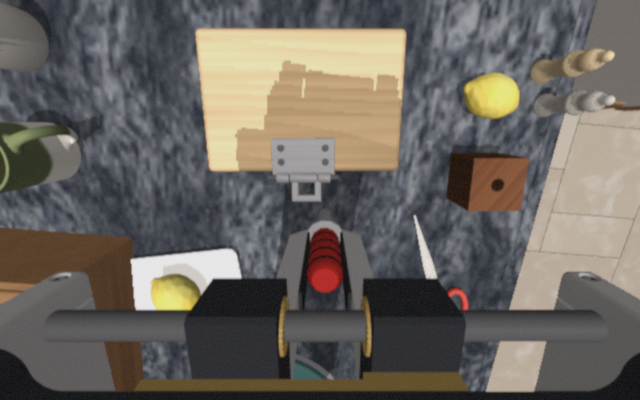

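View pics/s8.png

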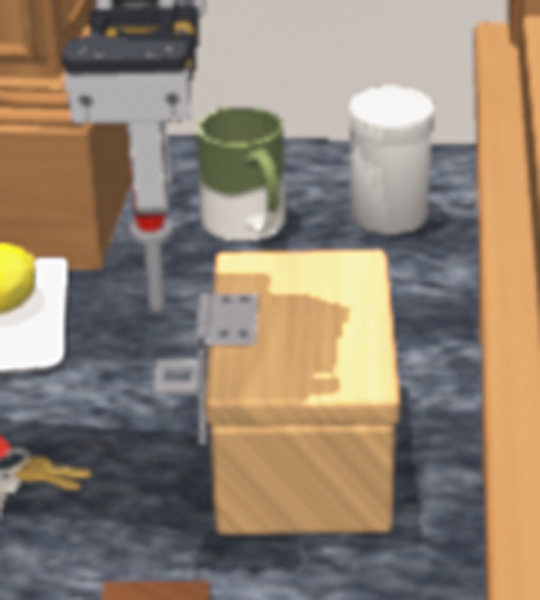

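```bash
cat > hole.py <<'E'
from h import *
import sys
im,d,K,T=load(sys.argv[1]+".npz"); g=cv2.cvtColor(im,cv2.COLOR_RGB2GRAY)
u0,v0=int(sys.argv[2]),int(sys.argv[3]); r=int(sys.argv[4])
c=g[v0-r:v0+r,u0-r:u0+r]; c4=cv2.resize(c,None,fx=8,fy=8,interpolation=cv2.INTER_CUBIC)
cv2.imwrite("pics/"+sys.argv[1]+"_hole.png",cv2.resize(im[v0-r:v0+r,u0-r:u0+r,::-1],None,fx=8,fy=8,interpolation=cv2.INTER_CUBIC))
th=(c4.min().astype(int)+int(np.percentile(c4,90)))//2
_,b=cv2.threshold(c4,float(sys.argv[5]) if len(sys.argv)>5 else th,255,cv2.THRESH_BINARY)
cs,h=cv2.findContours(b,cv2.RETR_CCOMP,cv2.CHAIN_APPROX_NONE)
for k,hh in zip(cs,h[0]):
    a=cv2.contourArea(k)/64
    if hh[3]>=0 and a>6:
        m=cv2.moments(k); p=((m['m10']/m['m00']+.5)/8-.5+u0-r,(m['m01']/m['m00']+.5)/8-.5+v0-r); print('hole',np.round(p,2),a,onz(K,T,*p,.078).round(4))
E
python3 hole.py w8 307 189 20; python3 hole.py s6 279 224 16;python3 hole.py s8 279 224 16
```

```text
hole [306.29 188.06] 190.828125 [ 0.4376 -0.0426  0.078 ]
hole [278.8  224.29] 21.6875 [ 0.44   -0.0404  0.078 ]
hole [279.26 224.89] 10.75 [ 0.4413 -0.0425  0.078 ]
```

View pics/w8_hole.png

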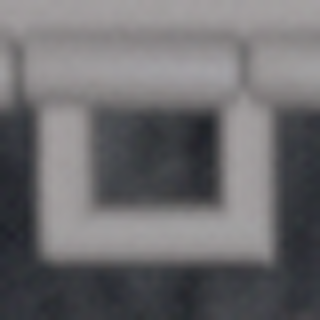

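View pics/s8_hole.png

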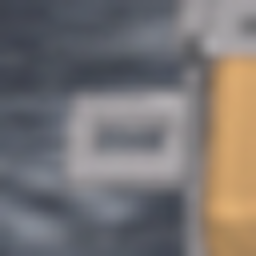

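```bash
python3 - <<'E'
from h import *
im,d,K,T=load("w8.npz")
uc=305.75; e=np.array([.9959,.0906])
a=onz(K,T,uc,169+207/8-.5,.08); b=onz(K,T,uc,169+262/8-.5,.08)
print('inner',a, a[:2]+.009*e,'outer',b,b[:2]+.017*e)
im,d,K,T=load("s8.npz")
a=onz(K,T,263+70/8-.5,208+135/8-.5,.08); print('scene front edge',a,a[:2]+.017*e)
# shank tip & collar in scene crop f=3
f=3.0
for p in((149,232),(156,308)): 
    print(p, ray(K,T,220+p[0]/f-.3,100+p[1]/f-.3)[0])
# intersect with plane y = -0.0635
for p in((149,236),(156,310)):
    o,dd=ray(K,T,220+p[0]/f-.3,100+p[1]/f-.3); print(o+dd*((-.0635-o[1])/dd[1]))
E
```

```text
inner [ 0.43063763 -0.04257658  0.08      ] [ 0.43960073 -0.04176118] outer [ 0.42251246 -0.04317147  0.08      ] [ 0.43944276 -0.04163127]
scene front edge [ 0.42450004 -0.04456697  0.08      ] [ 0.44143034 -0.04302677]
(149, 232) [ 0.60935448 -0.89309175  0.70829936]
(156, 308) [ 0.60935448 -0.89309175  0.70829936]
[ 0.43215404 -0.0635      0.20566789]
[ 0.43303415 -0.0635      0.14761316]
```

```bash
python3 -m crank '[{"ax":0.007,"ay":0.01,"az":0.002,"dx":4,"dy":10,"dz":0,"jaw":5},{"ax":0,"ay":0,"az":0,"dx":3,"dy":10,"dz":0,"jaw":5},{"ax":0,"ay":0,"az":0,"dx":0,"dy":0,"dz":-20,"jaw":5},{"ax":0,"ay":0,"az":0,"dx":0,"dy":0,"dz":-20,"jaw":5},{"ax":0,"ay":0,"az":0,"dx":0,"dy":0,"dz":-10,"jaw":5},{"ax":0,"ay":0,"az":0,"dx":0,"dy":0,"dz":0,"jaw":5},{"ax":0,"ay":0,"az":0,"dx":0,"dy":0,"dz":0,"jaw":5}]' 25; python3 st.py;python3 look.py wrist w9 220 430 110 260; python3 look.py scene s9 240 340 140 250
```

```text
time: 10.9
ee_pos: [0.4446, -0.0408, 0.1781]
tool_rot: [-2.317, 2.121, 0.004]
force: [-0.1, -0.7, -0.3]
width: 0.208
10.9 [ 0.4446 -0.0408  0.1781] turn [-0.0021 -0.0014  0.0026] f [-0.1 -0.7 -0.3] w 19.6
[ 0.4447 -0.0408  0.1783] [ 0.1 -0.  -0.5] [-2.317  2.121  0.003]
[ 0.4448 -0.0409  0.1784] [ 1.  -0.8 -1.3] [-2.316  2.121  0.003]
```

View pics/w9.png

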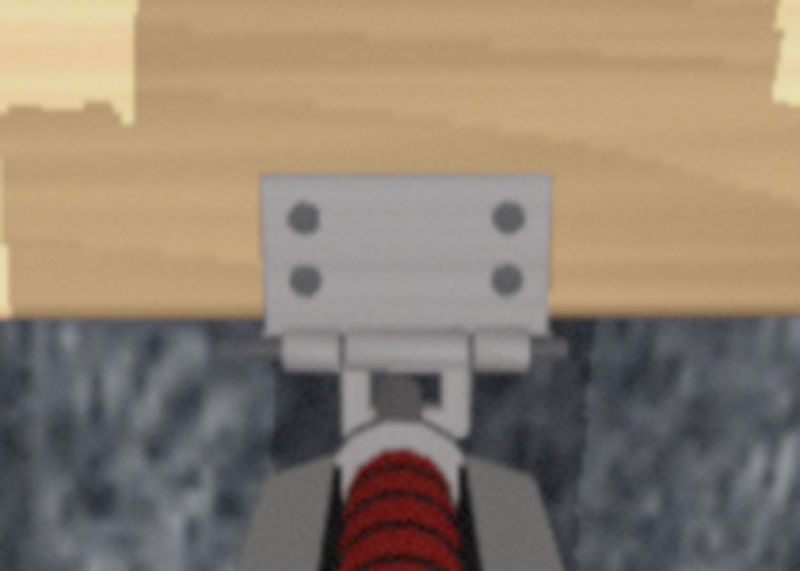

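View pics/s9.png

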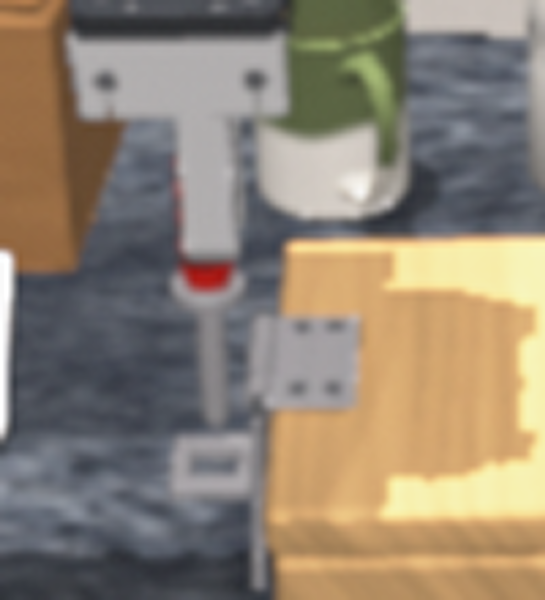

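The wrist crop shows the shank at u≈397 and the hole centre at u≈406, so the pin is about 2.4 mm too far to +y. In the scene crop the tip is at (214,422), above the hole at (214,465). I'll work out the x difference.

```bash
python3 - <<'E'
from h import *
im,d,K,T=load("s9.npz"); f=5.4545
g=cv2.cvtColor(im,cv2.COLOR_RGB2GRAY)
def inv(p): return 240+p[0]/f-.4,140+p[1]/f-.4
def ony(p,y):
    o,dd=ray(K,T,*p); return o+dd*((y-o[1])/dd[1])
y=-.0408
print('tip',ony(inv((214,420)),y),'collar bottom',ony(inv((208,295)),y), 'shank mid',ony(inv((211,360)),y))
print('hole',onz(K,T,*inv((213.5,465)),.08), 'front',onz(K,T,*inv((172,468)),.08))
for y0 in range(196,218,3): print(y0,g[y0,270:290])
for y0 in (224,225,226): print(y0,g[y0,268:292])
E
```

```text
tip [ 0.44127913 -0.0408      0.09843881] collar bottom [ 0.44225901 -0.0408      0.15595532] shank mid [ 0.4417104  -0.0408      0.12647665]
hole [ 0.44071226 -0.04510883  0.08      ] front [ 0.42487179 -0.04823271  0.08      ]
196 [101 105 106 114 123 131 139 143 143 139 133 126 124 119 115 114 112 110
 111 112]
199 [ 74  76  79  80  82  88 109 128 137 133 120 104  98  99 102 110 131 153
 160 152]
202 [ 88  90  91  88  89  96 112 129 137 133 120 107 105 108 112 119 139 156
 159 151]
205 [ 68  70  71  73  75  84 104 126 134 134 123 106  87  80  84 112 146 157
 153 147]
208 [ 82  84  85  88  89  92 105 124 133 135 127 110  94  93  97 117 142 154
 151 148]
211 [ 80  81  80  81  82  86  97 117 131 133 128 118 114 119 124 137 150 151
 148 153]
214 [ 81  84  85  88  90  92  99 114 130 135 128 114 104 106 109 107  95  98
 126 153]
217 [ 80  75  71  70  70  72  74  88 108 119 113  96  84  83  85  99 123 124
 105 117]
224 [ 96 103 113 139 160 162 147 126 119 120 121 124 123 117 114 128 147 148
 136 122 110 129 156 171]
225 [ 96 100 107 133 156 161 145 121 113 114 113 111 109 105 106 131 156 150
 134 122 115 133 158 172]
226 [ 97 102 113 137 158 160 146 130 127 129 128 126 124 120 123 143 162 153
 136 124 120 139 160 173]
```

```bash
python3 -m crank '[{"ax":-0.002,"ay":-0.001,"az":0.003,"dx":-1,"dy":-2.5,"dz":0,"jaw":5},{"ax":0,"ay":0,"az":0,"dx":0,"dy":0,"dz":0,"jaw":5},{"ax":0,"ay":0,"az":0,"dx":0,"dy":0,"dz":0,"jaw":5}]' 25; python3 st.py;python3 look.py wrist w10 270 390 160 250
```

```text
time: 11.3
ee_pos: [0.4444, -0.0439, 0.1798]
tool_rot: [-2.319, 2.118, -0.004]
force: [-0.8, 0.5, -0.5]
width: 0.211
11.3 [ 0.4444 -0.0439  0.1798] turn [ 0.0009  0.0027 -0.    ] f [-0.8  0.5 -0.5] w 19.8
[ 0.4444 -0.0439  0.1798] [ 0.1 -0.6 -1.3] [-2.319  2.118 -0.004]
```

View pics/w10.png

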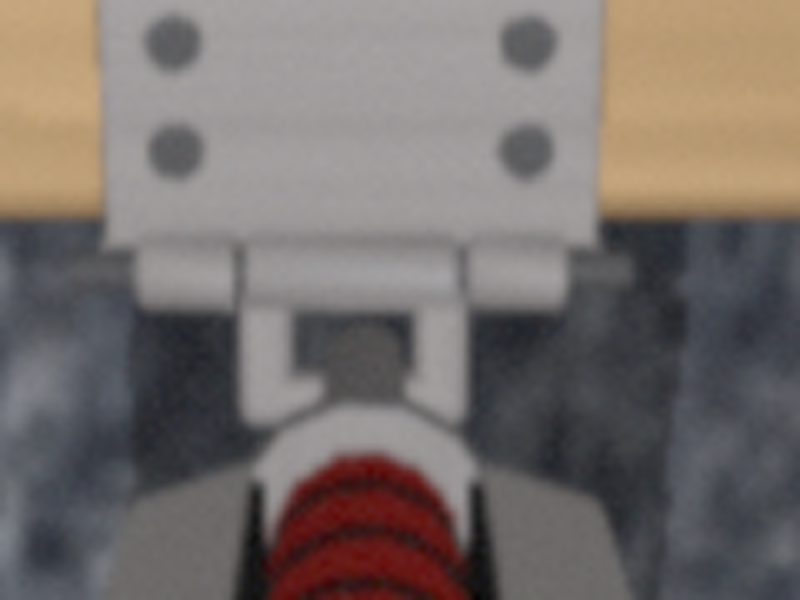

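The shank sits at u≈365 against a hole centre of 353, so it is now about 1.5 mm too far to -y. I'll correct that and start down.

```bash
python3 -m crank '[{"ax":0.001,"ay":0.003,"az":0,"dx":-0.6,"dy":1.5,"dz":-5,"jaw":5},{"ax":0,"ay":0,"az":0,"dx":0,"dy":0,"dz":-5,"jaw":5},{"ax":0,"ay":0,"az":0,"dx":0,"dy":0,"dz":-4,"jaw":5},{"ax":0,"ay":0,"az":0,"dx":0,"dy":0,"dz":-2,"jaw":5},{"ax":0,"ay":0,"az":0,"dx":0,"dy":0,"dz":0,"jaw":5}]' 25; python3 st.py;python3 look.py wrist w11 270 390 160 250;python3 look.py scene s11 240 340 140 250
```

```text
time: 11.85
ee_pos: [0.4435, -0.0422, 0.1621]
tool_rot: [2.32, -2.118, -0.002]
force: [-0.1, -0.4, -1.1]
width: 0.206
11.85 [ 0.4435 -0.0422  0.1621] turn [-0.0003 -0.001   0.0001] f [-0.1 -0.4 -1.1] w 19.3
[ 0.4436 -0.0422  0.1623] [-0.2  0.1 -1.4] [ 2.320e+00 -2.118e+00 -1.000e-03]
[ 0.4437 -0.0422  0.1625] [ 0.5  0.3 -0.4] [ 2.320e+00 -2.118e+00 -1.000e-03]
```

View pics/w11.png

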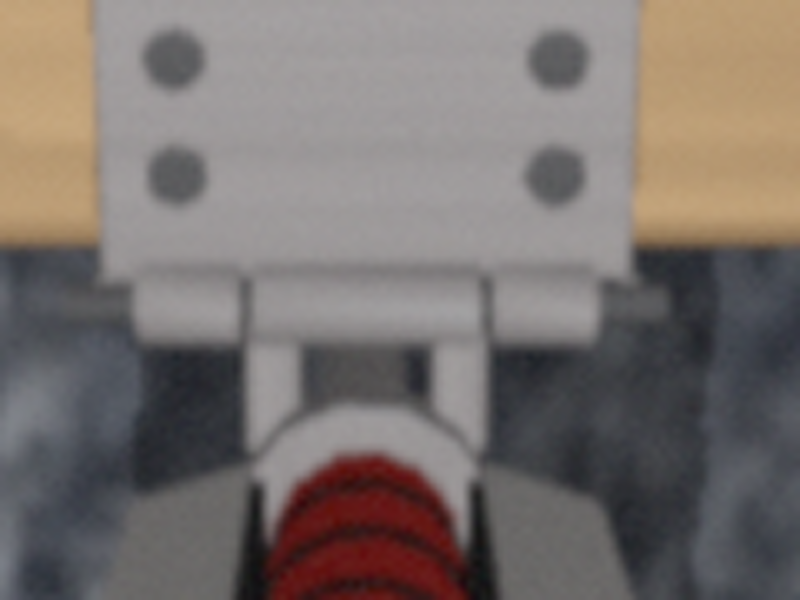

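View pics/s11.png

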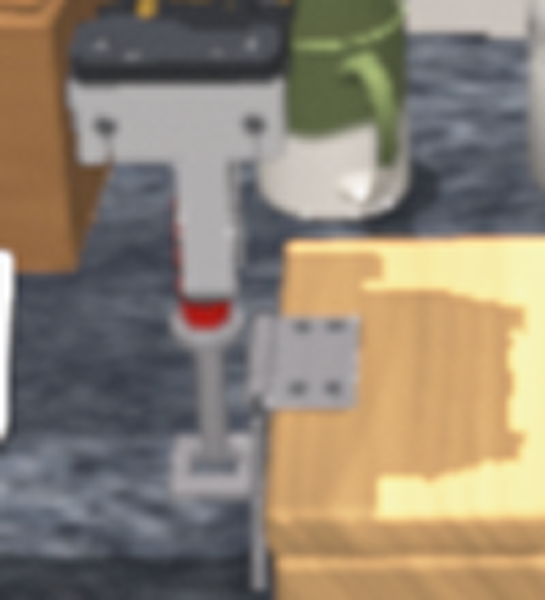

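The tip is at the loop's mouth and centred to under 1 mm: scene (213,462) against a hole at (214,465), and wrist shank at u≈362 against a hole at 367. I'll descend.

```bash
python3 -m crank '[{"ax":0,"ay":0,"az":0,"dx":0,"dy":-0.4,"dz":-6,"jaw":5},{"ax":0,"ay":0,"az":0,"dx":0,"dy":0,"dz":-6,"jaw":5},{"ax":0,"ay":0,"az":0,"dx":0,"dy":0,"dz":-6,"jaw":5},{"ax":0,"ay":0,"az":0,"dx":0,"dy":0,"dz":0,"jaw":5}]' 25; python3 st.py
```

```text
time: 12.35
ee_pos: [0.4437, -0.0428, 0.143]
tool_rot: [2.32, -2.119, -0.0]
force: [0.1, -0.4, -0.2]
width: 0.209
12.35 [ 0.4437 -0.0428  0.143 ] turn [-0.0001 -0.0003  0.0002] f [ 0.1 -0.4 -0.2] w 19.7
```

```bash
python3 -m crank '[{"ax":0,"ay":0,"az":0,"dx":0,"dy":0,"dz":-8,"jaw":5},{"ax":0,"ay":0,"az":0,"dx":0,"dy":0,"dz":-8,"jaw":5},{"ax":0,"ay":0,"az":0,"dx":0,"dy":0,"dz":-8,"jaw":5},{"ax":0,"ay":0,"az":0,"dx":0,"dy":0,"dz":-6,"jaw":5},{"ax":0,"ay":0,"az":0,"dx":0,"dy":0,"dz":-4,"jaw":5},{"ax":0,"ay":0,"az":0,"dx":0,"dy":0,"dz":0,"jaw":5}]' 25; python3 st.py;python3 look.py wrist w12 270 390 160 250;python3 look.py scene s12 240 340 140 250
```

```text
time: 12.95
ee_pos: [0.4434, -0.0426, 0.1054]
tool_rot: [2.32, -2.118, -0.002]
force: [-0.6, 0.6, -1.6]
width: 0.212
12.95 [ 0.4434 -0.0426  0.1054] turn [-0.0004 -0.0012  0.    ] f [-0.6  0.6 -1.6] w 19.9
[ 0.4435 -0.0426  0.1057] [-0.5  0.6 -1. ] [ 2.320e+00 -2.118e+00 -1.000e-03]
[ 0.4437 -0.0427  0.106 ] [ 0.1  0.4 -1.1] [ 2.320e+00 -2.118e+00 -1.000e-03]
```

View pics/s12.png

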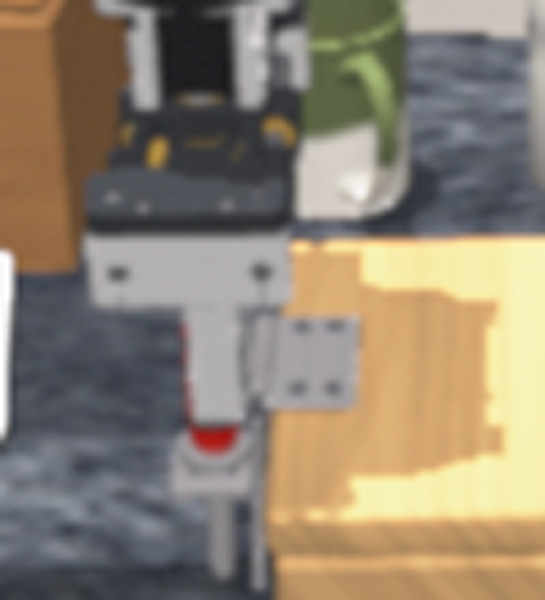

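View pics/w12.png

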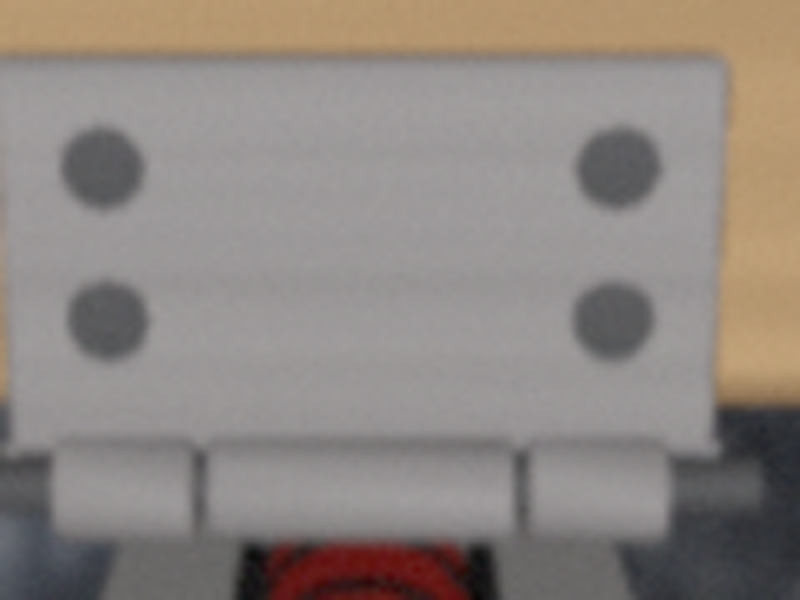

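The shank shows below the loop at (222,540) in the scene crop, and the collar is about 3 mm above it. I'll lower the last bit and release.

```bash
python3 -m crank '[{"ax":0,"ay":0,"az":0,"dx":0,"dy":0,"dz":-2,"jaw":5},{"ax":0,"ay":0,"az":0,"dx":0,"dy":0,"dz":-1.5,"jaw":5},{"ax":0,"ay":0,"az":0,"dx":0,"dy":0,"dz":-0.5,"jaw":5}]' 25; python3 st.py
```

```text
time: 13.35
ee_pos: [0.4443, -0.0427, 0.1027]
tool_rot: [-2.319, 2.118, -0.001]
force: [-5.5, -0.0, 14.6]
width: 0.211
13.35 [ 0.4443 -0.0427  0.1027] turn [0.0002 0.0011 0.    ] f [-5.5 -0.  14.6] w 19.8
```

```bash
python3 -m crank '[{"ax":0,"ay":0,"az":0,"dx":0,"dy":0,"dz":0,"jaw":24},{"ax":0,"ay":0,"az":0,"dx":0,"dy":0,"dz":0,"jaw":30},{"ax":0,"ay":0,"az":0,"dx":0,"dy":0,"dz":0,"jaw":40},{"ax":0,"ay":0,"az":0,"dx":-1,"dy":0,"dz":0,"jaw":50},{"ax":0,"ay":0,"az":0,"dx":-1,"dy":0,"dz":2,"jaw":50}]' 20; python3 st.py;python3 look.py scene s13 240 340 140 250
```

```text
time: 13.85
ee_pos: [0.4426, -0.0428, 0.105]
tool_rot: [-2.319, 2.118, -0.003]
force: [0.2, 0.4, 0.5]
width: 0.517
13.85 [ 0.4426 -0.0428  0.105 ] turn [0.0003 0.0019 0.0002] f [0.2 0.4 0.5] w 48.6
[ 0.4426 -0.0428  0.1054] [0.6 0.1 1. ] [-2.319  2.118 -0.003]
```

View pics/s13.png

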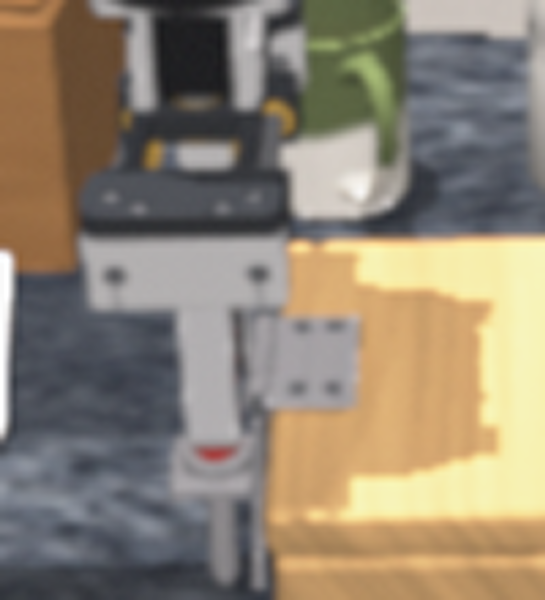

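The pin stays upright with its collar at the loop (213,462), the fingers are open and the forces are about zero. I'll retreat upwards and then away to the front, so the scene is clear for checking.

```bash
python3 -m crank '[{"ax":0,"ay":0,"az":0,"dx":0,"dy":0,"dz":10,"jaw":50},{"ax":0,"ay":0,"az":0,"dx":0,"dy":0,"dz":25,"jaw":50},{"ax":0,"ay":0,"az":0,"dx":0,"dy":0,"dz":30,"jaw":50},{"ax":0,"ay":0,"az":0,"dx":0,"dy":0,"dz":30,"jaw":50},{"ax":0,"ay":0,"az":0,"dx":0,"dy":0,"dz":30,"jaw":50},{"ax":0,"ay":0,"az":0,"dx":0,"dy":-40,"dz":10,"jaw":50},{"ax":0,"ay":0,"az":0,"dx":0,"dy":-40,"dz":0,"jaw":50},{"ax":0,"ay":0,"az":0,"dx":0,"dy":-40,"dz":0,"jaw":50},{"ax":0,"ay":0,"az":0,"dx":0,"dy":-40,"dz":0,"jaw":50},{"ax":0,"ay":0,"az":0,"dx":0,"dy":0,"dz":0,"jaw":50},{"ax":0,"ay":0,"az":0,"dx":0,"dy":0,"dz":0,"jaw":50}]' 20; python3 st.py;python3 look.py scene s14 220 400 100 300;python3 look.py top t14 290 490 130 250;python3 look.py wrist w14
python3 - <<'E'
from h import *
a,_,_,_=load("top0.npz"); b,_,_,_=load("t14.npz")
for n,(x0,x1,y0,y1) in dict(tin=(185,240,140,190),mug=(190,255,190,240),lemon=(420,458,150,185)).items():
    print(n,np.abs(a[y0:y1,x0:x1].astype(int)-b[y0:y1,x0:x1]).mean())
im,d,K,T=load("w14.npz")
v,u=np.mgrid[:400,:640]
P=np.stack([ (u-K[0,2])/K[0,0], -(v-K[1,2])/K[1,1], -np.ones_like(u)],-1)*d[...,None]@T[:3,:3].T+T[:3,3]
hsv=cv2.cvtColor(im,cv2.COLOR_RGB2HSV).astype(int)
m=((hsv[...,0]<8)|(hsv[...,0]>172))&(hsv[...,1]>150)&(abs(P[...,0]-.44)<.05)&(abs(P[...,1]+.04)<.05)
print('handle w14',m.sum(),P[m].mean(0),P[m][:,2].max())
im,d,K,T=load("s14.npz")
P=np.stack([ (u-K[0,2])/K[0,0], -(v-K[1,2])/K[1,1], -np.ones_like(u)],-1)*d[...,None]@T[:3,:3].T+T[:3,3]
hsv=cv2.cvtColor(im,cv2.COLOR_RGB2HSV).astype(int)
m=((hsv[...,0]<8)|(hsv[...,0]>172))&(hsv[...,1]>150)&(abs(P[...,0]-.44)<.05)&(abs(P[...,1]+.05)<.05)
q=P[m]; print('handle s14',m.sum(),q.mean(0),q[:,2].max()); hi=q[:,2]>.12; print(q[hi].mean(0),q[~hi].mean(0))
E
```

```text
time: 15.0
ee_pos: [0.4409, -0.207, 0.2554]
tool_rot: [-2.321, 2.109, -0.012]
force: [-0.5, -0.4, -0.4]
width: 0.533
15.0 [ 0.4409 -0.207   0.2554] turn [ 0.0017  0.009  -0.0049] f [-0.5 -0.4 -0.4] w 50.1
[ 0.4408 -0.2071  0.2554] [ 0.1 -0.4 -0.2] [-2.322  2.11  -0.013]
[ 0.441  -0.2065  0.2553] [0.  0.5 0.8] [-2.323  2.108 -0.013]
[ 0.441  -0.206   0.2551] [-0.1  0.1 -0.2] [-2.324  2.108 -0.012]
tin 5.7235151515151514
mug 6.6923076923076925
lemon 24.18496240601504
handle w14 563 [ 0.44284625 -0.04725493  0.1298374 ] 0.14474978280719436
handle s14 194 [ 0.44338137 -0.05042067  0.12269849] 0.14544515307257322
[ 0.4432781  -0.04958197  0.13453159] [ 0.44352544 -0.05159072  0.10619059]
```

View pics/s14.png

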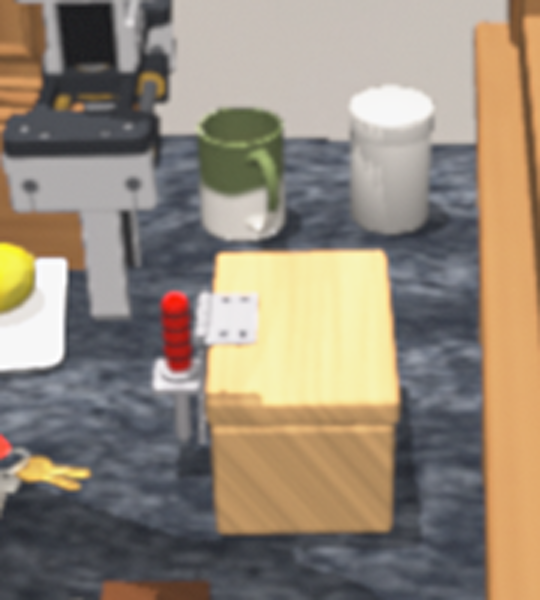

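View pics/t14.png

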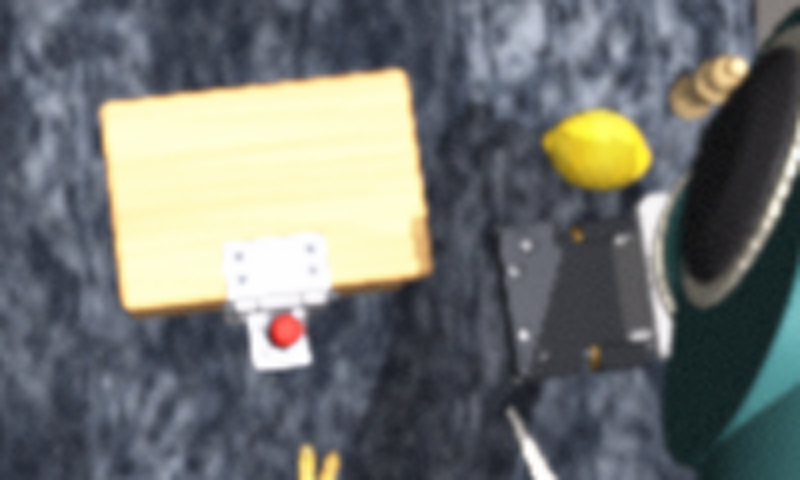

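The pin stands upright in the loop, with its handle top at z≈0.144 m against 0.143 m expected. The hasp hangs vertical, and the mug, tin and lemon sit where they were. The arm is clear of everything, so I'm handing in.

```bash
python3 -c "
from station import env
print(env.sign_off())"
```

```text
the job is handed in; nothing more can be done
None
```

I locked the box and handed it in at about 15 s of the 67 s allowed. The sign-off gave no verdict.

**What I did:** I pushed the hasp over from behind with the fingers set 40 mm apart and pressed it down against its stop. The push force rose to 16 N there. I then took the pin from the stand, lined it up over the staple hole using the wrist and scene cameras, and lowered it until the collar touched the loop. Contact force was about 15 N. I opened the fingers and moved the arm away.

**Last checks:**
- **Hasp:** it hangs vertical against the box front, judged from the pictures; I did not measure its angle.
- **Pin:** it stands upright, with the shank showing below the loop and the collar on it. The handle top measured about 0.144–0.145 m, against 0.143 m expected.
- **Bystanders:** the mug and tin areas of the top picture barely changed. The lemon's patch changed more, but it sits in the same place, so I put that down to the arm's shadow.
- **Robot:** the gripper was open, and the forces were near zero.

**Disagreements:** the cameras' readings of the hole position differed by about 3 mm in x and 5 mm in y, so I lined the pin up with the hole within single images instead of trusting absolute positions. My first sideways correction went about 1.5 mm too far, and I fixed it before inserting the pin.

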